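# Recharge the instrument's dryer and read its gauge rod

### The job

Recharge the dryer: lift the tray by its grip, tip all four drying blocks off its open lip into the dryer's bin without the fingers touching the blocks, and set the tray back down flat on the bench. Then take the gauge rod from its stand, push it down the dryer's guide tube until its collar stops on the tube's rim, draw it right out again and show it for reading: finish while still gripping the rod, holding it level and still about 20 cm or more above the bench, touching nothing else. Leave the bottle, the jar and the wrench where they are.

Things in the scene. Friction and masses are not known exactly. Their poses are not given: they have to be found in the camera images.
- dryer: Dryer, fixed: open white plastic bin, 180 x 180 mm outside, 85 mm tall, walls and floor 5 mm, with an upright aluminium guide tube on its +y side (axis 114 mm from the origin along +y, 40 mm outside, round bore 14 mm, open right through, rim 120 mm above the bench). Origin: centre of the bin's underside, on the bench; x and y along its sides, z up.
- bin_mouth (a point): Centre of the bin's open top, 85 mm above the bench. Axes as the dryer's.
- tube_mouth (a point): Centre of the guide tube's rim, on the bore's axis, 120 mm above the bench. With the rod seated its origin is here; its tip does not reach the bench.
- tray: Loose steel tray, 0.2-0.35 kg, flat on the bench. Floor 130 (x) by 100 mm (y), 4 mm thick; walls to 22 mm at both y sides and the back (-x); +x edge is an open lip. At the back a black upright grip plate: 12 mm thick (x -77 to -65), 50 mm wide, top 80 mm above the underside. Origin: centre of the underside; x to the lip, z up. Lip starts towards the robot, grip at the far end.
- tray_grip (a point): Point to pinch on the tray's grip plate, across its 12 mm thickness (along the tray's x): 71 mm behind the tray's origin, 64 mm above its underside.
- tray_lip (a point): Middle of the open lip, 65 mm ahead of the tray's origin, on the floor's top (4 mm above its underside).
- block0: One of four alike chunky white drying blocks, 26 x 26 x 18 mm, 25 g, loose on the tray floor. Origin: centre of its underside as it starts. Blocks slide on the steel from about 25 to 38 degrees of tilt (friction 0.48 to 0.72).
- block1: One of four alike chunky white drying blocks, 26 x 26 x 18 mm, 25 g, loose on the tray floor. Origin: centre of its underside as it starts. Blocks slide on the steel from about 25 to 38 degrees of tilt (friction 0.48 to 0.72).
- block2: One of four alike chunky white drying blocks, 26 x 26 x 18 mm, 25 g, loose on the tray floor. Origin: centre of its underside as it starts. Blocks slide on the steel from about 25 to 38 degrees of tilt (friction 0.48 to 0.72).
- block3: One of four alike chunky white drying blocks, 26 x 26 x 18 mm, 25 g, loose on the tray floor. Origin: centre of its underside as it starts. Blocks slide on the steel from about 25 to 38 degrees of tilt (friction 0.48 to 0.72).
- stand: Grey block fixed to the bench, 70 x 70 x 50 mm, with a 14 mm round hole 42 mm deep in the middle of its top, in which the gauge rod stands at the start. Origin: centre of its underside; z up.
- gauge: Gauge rod, 0.1-0.17 kg, loose, upright in the stand. Steel shank 12 mm thick, coned tip; round collar 30 mm across, 8 mm thick; above it a neck and a black square handle 18 x 18 mm, 26 to 94 mm above the origin. Origin: on the axis at the collar's underside, 95 mm from the tip, 103 mm above the bench at the start; z from tip to handle, x and y normal to the handle's flats.
- gauge_tip (a point): Tip of the gauge rod, on its axis, 95 mm below the collar's underside.
- gauge_grip (a point): Middle of the square handle, on the axis, 60 mm above the collar's underside.
- bottle: Bystander: clear glass bottle with a blue cap, 64 mm across, 150 mm tall. Origin: centre of its underside.
- jar: Bystander: amber jar with a white cap, 60 mm across, 80 mm tall. Origin: centre of its underside.
- wrench: Bystander: steel wrench lying on the bench. Origin: its underside, near mid-length.

How it is judged:
On the way, in this order (a step that is already met when the one before it is completed fails the run):
1. all four blocks lie in the dryer's bin (x of block0 in the frame of dryer between -0.085 and 0.085 m and y of block0 in the frame of dryer between -0.085 and 0.085 m and height (world z) of each of block0, block1, block2, block3 below 0.08 m and contact force between each of block0, block1, block2, block3 and tray below 0.05 N and x of block1 in the frame of dryer between -0.085 and 0.085 m and y of block1 in the frame of dryer between -0.085 and 0.085 m and x of block2 in the frame of dryer between -0.085 and 0.085 m and y of block2 in the frame of dryer between -0.085 and 0.085 m and x of block3 in the frame of dryer between -0.085 and 0.085 m and y of block3 in the frame of dryer between -0.085 and 0.085 m), for 0.2 s.
2. the tray lies flat on the bench, let go (horizontal distance between tray and dryer above 0.13 m and height (world z) of tray below 0.008 m and angle between tray's own z axis and vertical below 0.06 rad and contact force between the fingers and tray below 0.05 N), for 0.2 s.
3. the gauge rod is in the guide tube, its collar on the rim (z of gauge in the frame of tube_mouth between -0.003 and 0.003 m and horizontal distance between gauge and tube_mouth below 0.004 m and angle between gauge's own z axis and vertical below 0.06 rad), for 0.2 s.
4. the rod is held level, clear of everything, in the air (angle between gauge's own z axis and vertical between 1.401 and 1.741 rad and height (world z) of each of gauge_tip, gauge above 0.17 m and contact force between the fingers and gauge above 1 N and linear speed of gauge below 0.03 m/s and angular speed of gauge below 0.15 rad/s and contact force between gauge and dryer below 0.05 N and contact force between gauge and stand below 0.05 N and contact force between gauge and tray below 0.05 N and contact force between gauge and bottle below 0.05 N and contact force between gauge and jar below 0.05 N), for 0.2 s.
At the end, for the whole second after the job is handed in: Blocks in the bin below its rim; tray flat on the bench (8 mm, 0.06 rad), let go; gauge rod, once seated (collar within 3 mm of the rim, 4 mm sideways), gripped, level within 0.17 rad, collar and tip over 170 mm above the bench, slower than 0.03 m/s, touching only the fingers (all of step 1 and all of step 2 and all of step 4); the arm keeps its last pose, push and grip.
It fails at once if the fingers touch a block (contact force between the fingers and block0 above 0.5 N or contact force between the fingers and block1 above 0.5 N or contact force between the fingers and block2 above 0.5 N or contact force between the fingers and block3 above 0.5 N).
It fails at once if a bystander is pushed or tipped (distance of any of bottle, jar, wrench from where it was at the start of the episode above 0.02 m or angle between any of bottle, jar's own z axis and vertical above 0.3 rad).
It also fails if it takes over 72 s, if anything falls off the work surface, if the arm or the gripper's body presses on something with over 40 N, if the wrist force passes 120 N, or if a joint passes its speed limit or range.

### The arm

A 7-joint arm with a two-finger parallel gripper is mounted at the origin on the work surface. World frame = base frame: x ahead of the robot, y to its left, z up, the work surface at z = 0. Lengths are in m, angles in rad, forces in N, time in s.
With the tool pointing down it reaches from about 0.425 to 0.825 m from the base axis. Payload 3.6 kg.
Tool frame: the origin (TCP) lies where the fingers leave the gripper's body, on its centre line; the fingertips stand 73 mm ahead of it and the grasp point (between the pads) lies 54 mm ahead of it; z points along the fingers, y is the line along which they close (so a half turn about z gives the same grasp; the last joint's range is limited). The gripper opens to 85 mm and grips with 20 to 120 N. Pads are 22 mm wide; open, the fingers measure 114 mm over their backs; the gripper's body (76 mm by 85 mm) begins 54 mm behind the grasp point. The pads swing forward as they close: fully open they stand 13 mm farther back than shut.
Start: joints at [-1.23, 0.615, -0.013, 1.423, 0.008, 1.103, -0.04], TCP at [0.234, 0.607, 0.304] pointing down, gripper open.
Joint ranges: [-3.12, 3.12], [-0.3, 2.06], [-1.34, 1.32], [0.26, 2.42], [-1.36, 4.5], [0.01, 1.98], [-2.84, 2.84]. Speed limits (rad/s): [2.79, 2.79, 3.14, 3.14, 3.14, 3.14, 3.14].

### API

Orientations are given as a unit quaternion [x, y, z, w].
In Python, from station import arm, snapshot, camera_info, ticket gives the robot as it stands. Calls block until the motion is done:
- arm.movep(position, orientation): joint-space move of the TCP to a pose.
- arm.line_to(position, velocity=0.15, ori=None): straight line of the TCP; ori=None keeps the orientation; velocity is the mean speed in m/s.
- arm.move_j(angles): joint-space move.
- arm.move_gripper(opening, effort=None): opening from 0.0 (shut) to 1.0 (fully open); effort is the grip in N (None keeps the last); returns when the fingers have stopped.
- arm.pause(seconds).
- arm.ik(position, orientation): joint angles nearest the present ones, or None.
- snapshot(name): name is "scene" or "top"; returns the picture (480x640x3 uint8, blue, green, red); there is no depth.
- camera_info(name): a dict with "fx", "fy", "cx", "cy" (pixels), "R" (3x3) and "t" (3): a world point X has camera coordinates R X + t. Camera axes: x right, y down, z forward; pixel columns grow to the right and rows downward; lengths in m; the calibration is good to about 2 mm. A picture is of the moment at which its call begins. camera_info takes no time and is no camera call.
A pose or a line that the arm cannot do raises arm.MotionError and nothing moves.
- ticket.finish_job(): hands the job in; it is judged then, once.
Readings, each from a call of its own:
- arm.read_time(): time.
- arm.read_joint_positions(): joint angles.
- arm.read_dq(): joint speeds.
- arm.read_effort(): joint torques, N m.
- arm.read_tool_pos(): TCP position.
- arm.read_eef_rot(): TCP orientation.
- arm.read_ft_force(): force on the tool from outside, world axes, zero at the start.
- arm.read_wrist_torque(): the same for the moment, N m.
- arm.read_opening(): opening from 0.0 (shut) to 1.0 (fully open).
- arm.read_finger_force(): force on a finger pad.
Only numpy, scipy, OpenCV 4.12 (cv2) and the standard library are available. Lean on these libraries where they do the work, as an engineer would, in place of code of your own. Each camera call takes 0.05 s, during which the arm holds its last target. There are 200 camera calls.

## Working session

There is one attempt and no reset: what is moved stays moved. The work goes in short steps, each a Python script; the robot and the scene stay as the last script left them, time stands still between calls to the robot, and variables do not carry over. Pictures are saved under pics/ and viewed, at most 12 in all, crops included, and the job is handed in when it is done.

```bash
ls; mkdir -p pics
python3 - <<'E'
from station import arm, snapshot, camera_info
import cv2
for n in ("scene","top"):
    cv2.imwrite(f"pics/{n}0.png",snapshot(n)); c=camera_info(n); print(n,c)
print(arm.read_tool_pos(),arm.read_eef_rot(),arm.read_time(),arm.read_opening())
E
```

```text
pics
scene {'fx': 557.23168913411, 'fy': 557.23168913411, 'cx': 311.786198622117, 'cy': 241.70489637908108, 'R': array([[ 0.72035881,  0.6936009 ,  0.00099284],
       [ 0.50302985, -0.52144926, -0.6892399 ],
       [-0.4775397 ,  0.49699946, -0.72453252]]), 't': array([-0.45846614, -0.20295306,  1.59929098])}
top {'fx': 519.4591486796287, 'fy': 519.4591486796287, 'cx': 316.8486045626651, 'cy': 235.52962458211402, 'R': array([[-0.01134822, -0.99978113, -0.01757561],
       [-0.9822023 ,  0.0144408 , -0.18727016],
       [ 0.18748298,  0.01513762, -0.9821512 ]]), 't': array([0.02815113, 0.62053173, 0.97201273])}
[0.23353347 0.60603814 0.30282152] [ 1.82831415e-01  9.83143572e-01 -1.16317362e-03 -1.95886027e-04] 0.1 1.0026029618313033
```

View pics/scene0.png

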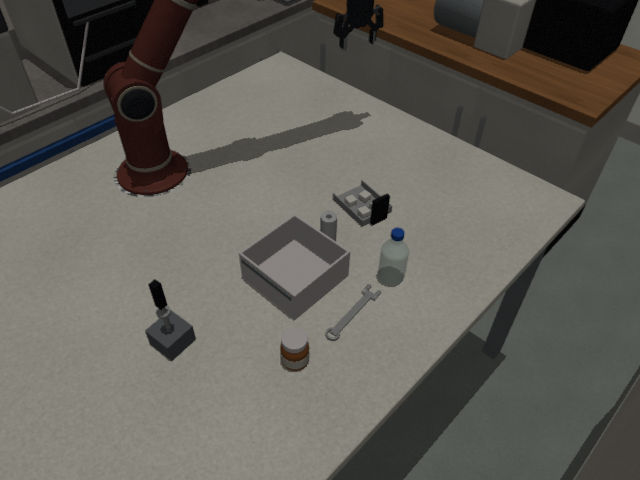

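View pics/top0.png

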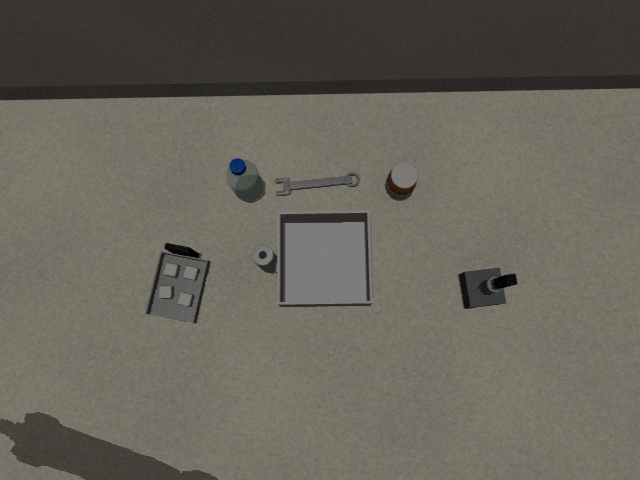

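The scene view shows the bin in the middle, with its tube on the side near the tray. In the top view, the bin rim spans (277,212)-(372,306), the tube is at (263,257), the tray at (179,287) with its grip at (182,250). The stand is at (484,288), with the gauge leaning outward by perspective to (505,281). The bottle is at (243,180), the jar at (402,180) and the wrench at (318,184).

```bash
cat > h.py <<'E'
import numpy as np, cv2
from station import arm, snapshot, camera_info
from scipy.spatial.transform import Rotation as Ro
C={n:camera_info(n) for n in("scene","top")}
def ray(n,u,v):
    c=C[n]; R=c["R"]; o=-R.T@c["t"]; d=R.T@np.array([(u-c["cx"])/c["fx"],(v-c["cy"])/c["fy"],1]); return o,d
def onz(n,u,v,z):
    o,d=ray(n,u,v); return o+d*(z-o[2])/d[2]
def pix(n,X):
    c=C[n]; p=c["R"]@np.asarray(X)+c["t"]; return c["fx"]*p[0]/p[2]+c["cx"],c["fy"]*p[1]/p[2]+c["cy"]
E
python3 - <<'E'
from h import *
t=cv2.imread("pics/top0.png")
r=lambda x0,y0,w,h,f:cv2.resize(t[y0:y0+h,x0:x0+w],None,fx=f,fy=f,interpolation=cv2.INTER_CUBIC)
a=r(135,235,80,100,5); b=r(440,250,80,60,5); c=r(265,202,80,60,5)[:200]
c=r(245,235,80,40,5)
m=np.zeros((500,800,3),np.uint8); m[:,:400]=a; m[:300,400:]=b; m[300:,400:]=c
m=cv2.convertScaleAbs(m,alpha=1.6)
cv2.imwrite("pics/crop1.png",m)
for p in [(277,212),(370,212),(372,306),(278,306)]: print("bin",onz("top",*p,.085).round(4))
print("tube",onz("top",262.5,256,.12).round(4))
for p in [(160,254),(209,261),(198,322),(148,314)]: print("tray",onz("top",*p,.022).round(4))
for n,p in dict(bottle=(243,185),jar=(402,185)).items(): print(n,onz("top",*p,.04).round(3))
g=cv2.cvtColor(t,cv2.COLOR_BGR2GRAY)
for nm,(x0,y0,x1,y1),th in[("grip",(160,238,205,262),40),("handle",(485,268,522,295),35)]:
    k=(g[y0:y1,x0:x1]<th).astype(np.uint8); cs,_=cv2.findContours(k,0,2); q=max(cs,key=cv2.contourArea)
    print(nm,(cv2.boxPoints(cv2.minAreaRect(q))+[x0,y0]).round(1).tolist())
E
```

```text
bin [0.6638 0.097  0.085 ]
bin [ 0.661  -0.0843  0.085 ]
bin [ 0.4794 -0.0825  0.085 ]
bin [0.4816 0.0945 0.085 ]
tube [0.572  0.1204 0.12  ]
tray [0.594  0.3433 0.022 ]
tray [0.5781 0.2418 0.022 ]
tray [0.4552 0.2605 0.022 ]
tray [0.4723 0.362  0.022 ]
bottle [0.733 0.172 0.04 ]
jar [ 0.728 -0.156  0.04 ]
grip [[163.8, 251.2], [165.5, 242.5], [199.9, 249.4], [198.2, 258.0]]
handle [[490.6, 278.6], [514.2, 272.7], [516.9, 283.5], [493.4, 289.4]]
```

View pics/crop1.png

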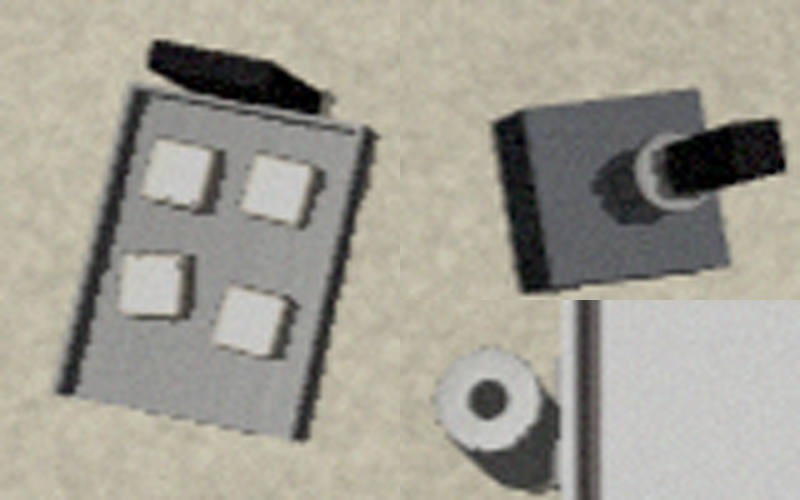

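```bash
cat >> h.py <<'E'
def tool(Rt,s): return Rt@np.array([[0,s,0],[s,0,0],[0,0,-1.]]).T
def q(R): return Ro.from_matrix(R).as_quat()
TP=np.array([-.071,0,.118])   # TCP in tray frame when gripped
LIP=np.array([.065,0,.004])
def Rtray(psi,th): return Ro.from_euler('z',psi).as_matrix()@Ro.from_euler('y',th).as_matrix()
def pose_org(o,psi,th,s):
    R=Rtray(psi,th); return np.asarray(o)+R@TP, q(tool(R,s))
def pose_lip(l,psi,th,s):
    R=Rtray(psi,th); return np.asarray(l)+R@(TP-LIP), q(tool(R,s))
D=np.pi/180
E
python3 - <<'E'
from h import *
P=[onz("top",*p,.022)[:2] for p in [(161.6,252.6),(210,260.6),(196,323),(146.4,313.6)]]
c=np.mean(P,0); d=(P[2]+P[3]-P[0]-P[1]); w=P[1]-P[0]+P[2]-P[3]
print(c,np.degrees(np.arctan2(d[1],d[0])),np.degrees(np.arctan2(-w[0]*-1,w[1]*-1)), np.linalg.norm(d)/2,np.linalg.norm(w)/2, w)
psi=171.3*D
f=lambda j:None if j is None else np.round(j,2)
for s in(1,-1):
    print(s,"grip",f(arm.ik(*pose_org([c[0],c[1],0],psi,0,s))))
    for th in(0,30,50,60,70):
        print(th,f(arm.ik(*pose_lip([.60,.006,.12 if th else .22],np.pi,th*D,s))))
# gauge held level
for az in (-60,-30,0,30,60):
  for z in(.25,.35,.45):
    for roll in(0,90,180,270):
      Rz=Ro.from_euler('z',az*D)*Ro.from_euler('y',np.pi/2)*Ro.from_euler('z',roll*D)
      p=Ro.from_euler('z',az*D).apply([.5,0,z]); j=arm.ik(p,Rz.as_quat())
      if j is not None: print("lev",az,z,roll,f(j))
E
```

```text
[0.52553695 0.30240872] 168.69955766441444 -10.648376679866395 0.12715417387083938 0.10228373836106458 [-0.03780023 -0.20104476]
1 grip [-0.24  0.88 -0.45  1.54  0.47  0.83  2.12]
0 [-0.45  0.95  1.13  1.09 -0.83  1.53 -2.66]
30 [ 0.19  0.53 -0.37  1.79  0.62  0.39  2.54]
50 [ 0.37  0.47 -0.61  2.15  2.34  0.43  0.84]
60 [ 0.01  0.43 -0.11  2.33  2.97  0.67  0.13]
70 None
-1 grip [-0.61  0.85  0.22  1.56 -0.24  0.76 -0.44]
0 [-0.25  0.79  0.5   1.08 -0.35  1.35  0.19]
30 [-0.2   0.51  0.23  1.8  -0.3   0.33  0.23]
50 [ 0.68  0.66 -1.15  2.14  2.05  0.73 -1.89]
60 [ 0.68  0.68 -1.15  2.31  2.4   0.93 -2.21]
70 None
```

Run:
```python
from h import *
f=lambda j:np.round(j,2).tolist()
for psi in range(0,360,30):
  for s in(1,-1):
    J=[arm.ik(*pose_lip([.571-.03*np.cos(psi*D),.006-.03*np.sin(psi*D),.12],psi*D,th*D,s)) for th in(0,20,40,55)]
    if all(j is not None for j in J): print("pour",psi,s,max(np.abs(J[i+1]-J[i]).max() for i in range(3)).round(2),f(J[0]),f(J[3]))
    else: print("pour",psi,s,[j is not None for j in J])
for az in range(0,360,45):
  for p in([.55,-.2],[.55,.1]):
    for z in(.3,.4):
     for roll in(0,90,180,270):
      Rz=Ro.from_euler('z',az*D)*Ro.from_euler('y',np.pi/2)*Ro.from_euler('z',roll*D)
      j=arm.ik([*p,z],Rz.as_quat())
      if j is not None: print("lev",az,p,z,roll,f(j))
```

```text
pour 0 1 [True, True, True, False]
pour 0 -1 [True, True, True, False]
pour 30 1 0.47 [-0.17, 0.41, 0.41, 2.11, -0.26, 0.66, 0.94] [-0.23, 0.85, 0.15, 1.27, 0.26, 1.91, 0.42]
pour 30 -1 0.39 [-0.6, 0.63, 1.14, 2.12, -0.77, 0.88, -1.61] [-0.61, 1.09, 1.13, 1.29, -0.16, 1.86, -2.1]
pour 60 1 0.49 [0.01, 0.5, 0.32, 1.93, -0.22, 0.75, 1.51] [-0.31, 0.76, 0.08, 1.45, 0.59, 1.67, 0.64]
pour 60 -1 0.34 [-0.36, 0.65, 0.94, 1.94, -0.67, 0.91, -1.16] [-0.78, 1.03, 1.13, 1.47, 0.01, 1.44, -1.86]
pour 90 1 0.45 [0.17, 0.6, 0.11, 1.68, -0.08, 0.86, 1.88] [-0.41, 0.66, 0.11, 1.7, 0.86, 1.31, 0.79]
pour 90 -1 0.4 [-0.21, 0.71, 0.76, 1.7, -0.58, 0.97, -0.8] [-0.88, 0.86, 0.99, 1.72, 0.33, 0.97, -1.84]
pour 120 1 0.62 [0.21, 0.71, -0.06, 1.45, 0.05, 0.99, 2.23] [-0.48, 0.55, 0.18, 1.96, 1.24, 0.91, 0.81]
pour 120 -1 0.89 [-0.16, 0.78, 0.64, 1.46, -0.5, 1.06, -0.46] [-0.9, 0.69, 0.86, 1.97, 0.89, 0.54, -2.04]
pour 150 1 0.91 [0.21, 0.8, -0.28, 1.27, 0.23, 1.1, 2.53] [-0.43, 0.46, 0.22, 2.16, 1.95, 0.57, 0.55]
pour 150 -1 1.86 [-0.17, 0.84, 0.52, 1.28, -0.42, 1.13, -0.14] [0.46, 0.71, -1.15, 2.14, 1.86
[... 6866 characters left out ...]
5, -0.2] 0.4 180 [0.33, 0.5, -0.41, 2.29, 2.33, 1.44, 1.99]
lev 315 [0.55, -0.2] 0.4 270 [-0.22, 0.49, 0.36, 2.3, 2.4, 1.18, 0.12]
lev 315 [0.55, 0.1] 0.3 0 [-1.19, 0.96, 0.9, 2.16, 1.64, 0.85, -1.42]
lev 315 [0.55, 0.1] 0.3 90 [-0.27, 0.82, -0.58, 2.13, 1.79, 1.94, -2.8]
lev 315 [0.55, 0.1] 0.3 180 [-0.29, 0.81, -0.55, 2.13, 1.78, 1.91, 1.91]
lev 315 [0.55, 0.1] 0.3 270 [-0.83, 0.76, 0.27, 2.15, 1.68, 1.36, 0.22]
lev 315 [0.55, 0.1] 0.4 0 [-1.18, 0.69, 0.83, 2.1, 1.61, 1.0, -1.13]
lev 315 [0.55, 0.1] 0.4 90 [-1.28, 0.79, 1.05, 2.11, 1.59, 0.82, -2.72]
lev 315 [0.55, 0.1] 0.4 180 [-0.17, 0.65, -0.73, 2.07, 1.8, 1.92, 2.16]
lev 315 [0.55, 0.1] 0.4 270 [-0.79, 0.55, 0.2, 2.09, 1.67, 1.4, 0.49]
```

```bash
cat >> h.py <<'E'
TO=np.array([.5255,.3024,0]); TPSI=169.5*D
BIN=np.array([.5715,.006]);
E
python3 - <<'E'
from h import *
R=Rtray(TPSI,0)
for x,y in[(-.077,-.025),(-.077,.025),(-.065,-.025),(-.065,.025)]: print(np.round(pix("top",TO+R@[x,y,.08]),1),np.round(pix("scene",TO+R@[x,y,.08]),1))
p,o=pose_org(TO,TPSI,0,1)
arm.movep(p+[0,0,.1],o)
cv2.imwrite("pics/g.png",snapshot("scene"))
print(arm.read_joint_positions().round(2),arm.read_time())
s=cv2.imread("pics/scene0.png")[180:230,325:405]; g=cv2.resize(cv2.imread("pics/g.png")[100:250,290:450],None,fx=4,fy=4,interpolation=2)
cv2.imwrite("pics/g2.png",cv2.convertScaleAbs(g,alpha=1.4))
E
```

```text
[166.4 243.3] [389.  195.6]
[191.4 247.5] [373.8 203.3]
[165.  249.3] [385.9 193. ]
[190.1 253.6] [370.7 200.7]
[-0.24  0.75 -0.45  1.48  0.36  1.    2.18] 2.0667
```

View pics/g2.png

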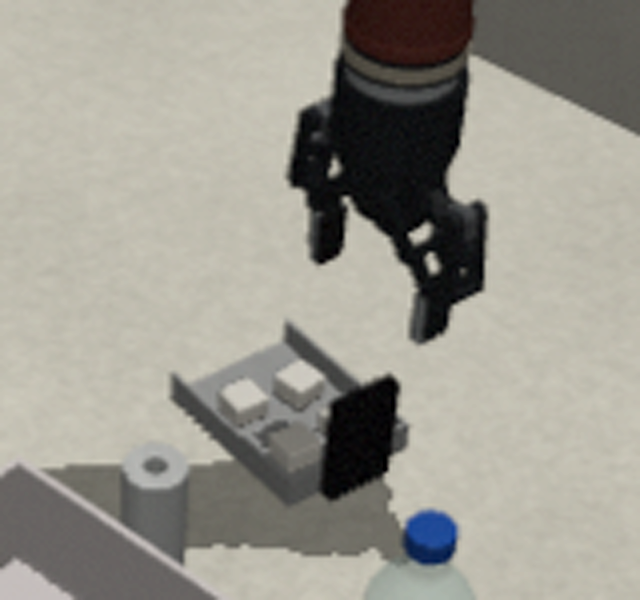

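The gripper straddles the grip plate. Its top corners show at full-image (389,194) and (372,201), within about 2 px of the prediction. Grasp and lift.

Run:
```python
from h import *
p,o=pose_org(TO,TPSI,0,1)
arm.line_to(p,velocity=.12)
arm.move_gripper(0.0,effort=90)
print(arm.read_opening(),arm.read_finger_force(),arm.read_ft_force().round(1),arm.read_tool_pos().round(4))
arm.line_to(p+[0,0,.03],velocity=.06)
print(arm.read_opening(),arm.read_ft_force().round(2),arm.read_wrist_torque().round(2))
arm.line_to(p+[0,0,.20],velocity=.15)
lip=[BIN[0],BIN[1]-.035,.20]
p2,o2=pose_lip(lip,np.pi/2,0,1)
try: arm.line_to(p2,velocity=.12,ori=o2)
except arm.MotionError as e: print("line",e)
print(arm.read_joint_positions().round(2),arm.read_tool_pos().round(3),p2.round(3),arm.read_time(),arm.read_opening())
cv2.imwrite("pics/l.png",cv2.resize(snapshot("scene")[80:380,180:580],None,fx=2,fy=2))
```

```text
0.12868681779128585 88.52601170539856 [-2.7  0.   4.3] [0.5944 0.2898 0.1183]
0.12984359852694763 [-0.76 -0.13 -4.15] [-0.07 -0.18  0.03]
[ 0.31  0.52 -0.11  1.58  0.06  1.05  1.76] [ 0.572 -0.165  0.314] [ 0.572 -0.165  0.314] 9.5917 0.13029068877219407
```

View pics/l.png

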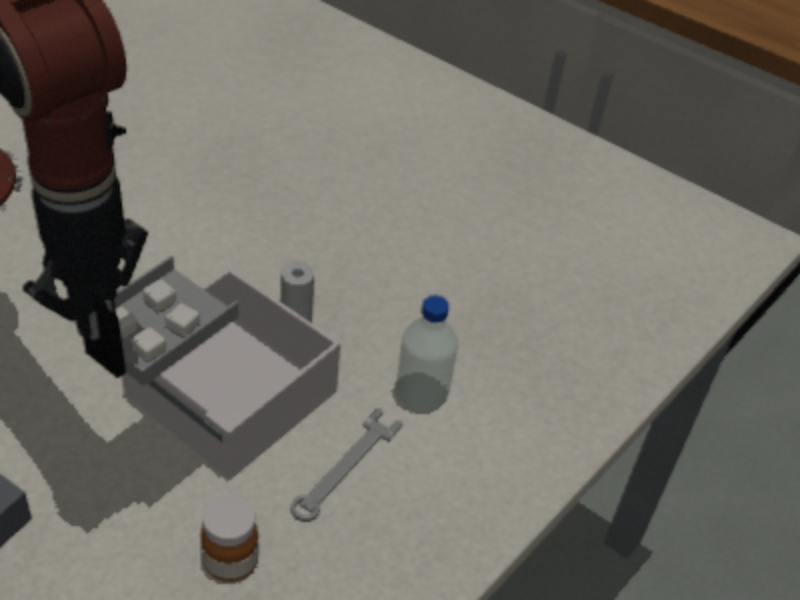

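The tray hangs level over the near side of the bin with all four blocks on it and the lip pointing into the bin. Pour.

Run:
```python
from h import *
lip=[BIN[0],BIN[1]-.035,.11]
for th in(0,15,25,33,41,49,57):
    p,o=pose_lip(lip,np.pi/2,th*D,1)
    arm.line_to(p,velocity=.12 if th==0 else .08,ori=o)
arm.pause(.5)
print(arm.read_joint_positions().round(2),arm.read_ft_force().round(2),arm.read_time())
a=snapshot("scene")[180:330,220:370]; b=snapshot("top")[190:340,240:390]
cv2.imwrite("pics/p.png",cv2.resize(cv2.convertScaleAbs(np.hstack([a,b]),alpha=1.3),None,fx=2.6,fy=2.6))
```

```text
[-0.58  0.71  0.38  1.71  0.77  1.2   0.86] [ 0.38 -0.45 -1.97] 14.1333
```

View pics/p.png

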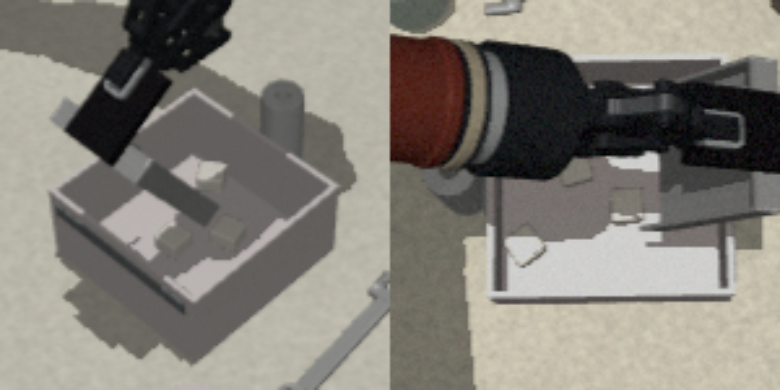

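Three blocks are plainly in the bin (at about (208,172), (228,235) and (172,240) in the crop), and the fourth is hidden or behind the arm. I'll back the tray off upward, still tilted, and look again.

Run:
```python
from h import *
p,o=pose_lip([BIN[0],BIN[1]-.05,.25],np.pi/2,57*D,1)
arm.line_to(p,velocity=.15)
p,o=pose_lip([BIN[0],BIN[1]-.06,.25],np.pi/2,0,1)
arm.line_to(p,velocity=.15,ori=o)
print(arm.read_joint_positions().round(2),arm.read_ft_force().round(2),arm.read_time())
a=snapshot("scene")[130:330,200:400]; b=snapshot("top")[170:370,220:420]
cv2.imwrite("pics/p2.png",cv2.resize(cv2.convertScaleAbs(np.hstack([a,b]),alpha=1.3),None,fx=2,fy=2))
```

```text
[ 0.21  0.49  0.11  1.48 -0.06  1.17  1.91] [ 0.09  0.05 -2.56] 16.6667
```

View pics/p2.png

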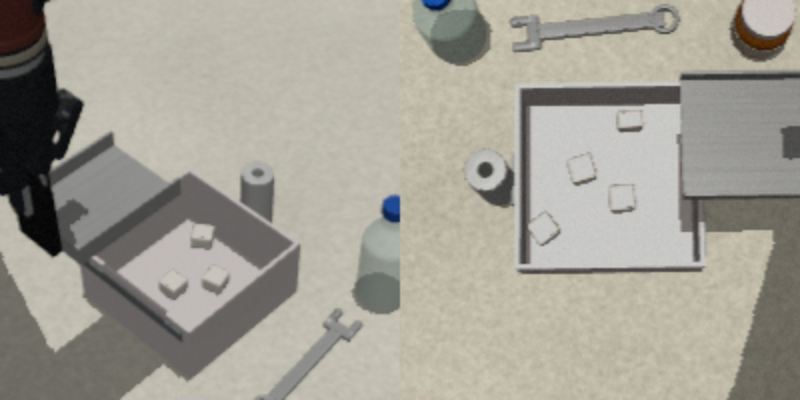

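All four blocks lie in the bin and the tray is empty. Now I'll set it back at its start place and measure the stand, gauge and tube meanwhile.

Run:
```python
from h import *
p,o=pose_org(TO,TPSI,0,1)
arm.line_to(p+[0,0,.20],velocity=.18,ori=o)
arm.line_to(p+[0,0,.015],velocity=.12)
print(arm.read_ft_force().round(2))
arm.line_to(p+[0,0,.0005],velocity=.03)
print(arm.read_ft_force().round(2),arm.read_wrist_torque().round(2))
arm.move_gripper(1.0)
arm.line_to(p+[0,0,.17],velocity=.15)
print(arm.read_time(),arm.read_joint_positions().round(2))
t=snapshot("top"); s=snapshot("scene"); cv2.imwrite("pics/t1.png",t); cv2.imwrite("pics/s1.png",s)
print("stand",np.mean([onz("top",*c,.05) for c in[(465.4,272),(499.4,268),(505.6,303),(470.4,308)]],0).round(4))
print("collar",onz("top",494.4,284,.111).round(4)); print("tube",onz("top",262.5,254.5,.12).round(4), pix("scene",onz("top",262.5,254.5,.12)))
r=lambda im,x0,y0,w,h,f:cv2.convertScaleAbs(cv2.resize(im[y0:y0+h,x0:x0+w],None,fx=f,fy=f,interpolation=2),alpha=2.2)
m=np.zeros((600,800,3),np.uint8)
m[:300,:400]=r(t,455,255,80,60,5); m[:300,400:]=r(s,130,270,80,60,5)
m[300:,:400]=r(s,290,200,80,60,5); m[300:,400:]=r(t,130,220,100,75,4)
cv2.imwrite("pics/c2.png",m)
```

```text
[ 0.52  0.37 -3.3 ]
[-1.23 -1.54 -1.33] [-0.21  0.14 -0.02]
23.9167 [-0.33  0.66 -0.28  1.4   0.19  1.11  2.32]
stand [ 0.5141 -0.3074  0.05  ]
collar [ 0.5154 -0.3061  0.111 ]
tube [0.5748 0.1204 0.12  ] (np.float64(328.6331671010887), np.float64(216.25181082074505))
```

View pics/c2.png

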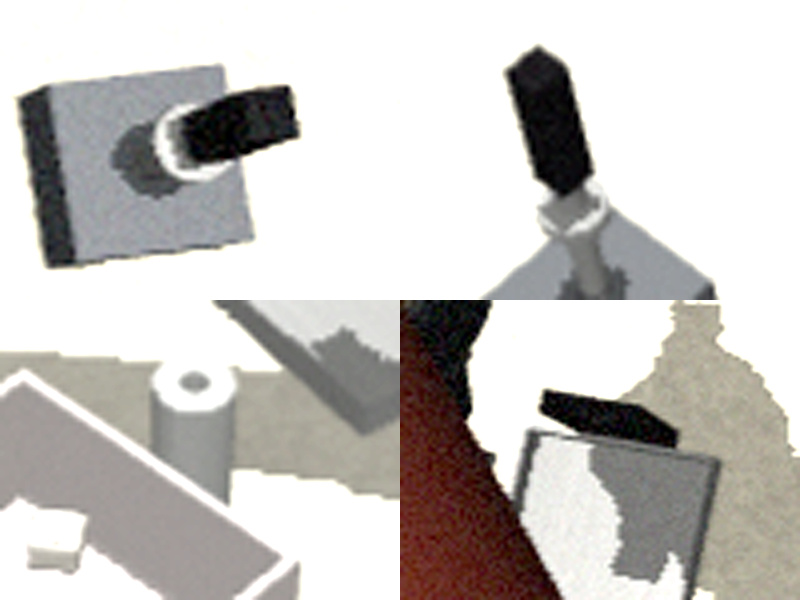

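The tray lies flat at its old place. The tube bore in the scene view is at (329,216), against (328.6,216.3) predicted from the top view. The gauge collar is at about (164.6,311.4) in the scene view.

Run:
```python
from h import *
T=lambda x,y:(x/5+455,y/5+255); S=lambda x,y:((x-400)/5+130,y/5+270)
print("collar scene",onz("scene",*S(573,207),.111).round(4),"handle top: top",onz("top",*T(273,114),.197).round(4),"scene",onz("scene",*S(541,68),.197).round(4))
a=onz("top",*T(292,86),.197);b=onz("top",*T(299,135),.197);print("yaw",np.degrees(np.arctan2(*(a-b)[[1,0]])))
c=[onz("scene",*S(*k),.197) for k in[(540,46),(508,70),(543,90),(574,68)]]
for i in range(4):
    d=c[(i+1)%4]-c[i]; print("edge",np.linalg.norm(d).round(4),np.degrees(np.arctan2(d[1],d[0])).round(1))
for y in(8,98,188,278):
    R=Ro.from_euler('z',y*D).as_matrix()@np.array([[0,1,0],[1,0,0],[0,0,-1.]]).T
    for P in([.5148,-.3067,.217],[.5748,.1204,.234],[.5748,.1204,.36]):
        j=arm.ik(P,q(R)); print(y,P,None if j is None else j.round(2))
```

```text
collar scene [ 0.5186 -0.3043  0.111 ] handle top: top [ 0.5176 -0.3044  0.197 ] scene [ 0.5203 -0.3004  0.197 ]
yaw 3.403748387316857
edge 0.0154 -86.0
edge 0.018 11.2
edge 0.0145 91.6
edge 0.0185 -172.0
8 [0.5148, -0.3067, 0.217] [ 0.24  0.66  0.43  1.69 -0.34  0.87  0.95]
8 [0.5748, 0.1204, 0.234] [-0.52  0.63  0.46  1.71 -0.34  0.89  0.22]
8 [0.5748, 0.1204, 0.36] [-0.54  0.5   0.47  1.54 -0.24  1.16  0.12]
98 [0.5148, -0.3067, 0.217] [ 0.47  0.63  0.06  1.68 -0.05  0.83  2.25]
98 [0.5748, 0.1204, 0.234] [-0.26  0.59  0.03  1.7  -0.02  0.85  1.49]
98 [0.5748, 0.1204, 0.36] [-0.27  0.47  0.04  1.53 -0.02  1.15  1.48]
188 [0.5148, -0.3067, 0.217] [-0.09  0.9   1.13  1.7  -0.89  1.15 -1.7 ]
188 [0.5748, 0.1204, 0.234] [-0.01  0.62 -0.37  1.69  0.27  0.89  2.78]
188 [0.5748, 0.1204, 0.36] [ 0.04  0.5  -0.46  1.52  0.23  1.18  2.82]
278 [0.5148, -0.3067, 0.217] [-0.09  0.9   1.13  1.7  -0.89  1.15 -0.12]
278 [0.5748, 0.1204, 0.234] [-0.84  0.86  1.13  1.72 -0.85  1.14 -0.89]
278 [0.5748, 0.1204, 0.36] [-0.85  0.69  1.14  1.55 -0.64  1.32 -1.07]
```

```bash
cat >> h.py <<'E'
G=np.array([.5165,-.305,.217]); TUBE=np.array([.5748,.1204,.12])
GR=Ro.from_euler('z',96*D).as_matrix()@np.array([[0,1,0],[1,0,0],[0,0,-1.]]).T
LV=Ro.from_euler('x',-np.pi/2).as_matrix()@GR
E
python3 - <<'E'
from h import *
for P in([.55,0,.38],[.55,-.1,.38],[.55,.1,.4]): 
    j=arm.ik(P,q(LV)); print(P,None if j is None else j.round(2))
p=arm.read_tool_pos(); arm.line_to(p+[0,0,.08],velocity=.2)
arm.movep(G+[0,0,.15],q(GR))
arm.line_to(G,velocity=.12)
print(arm.read_ft_force().round(2))
arm.move_gripper(0.0,effort=80)
f=arm.read_ft_force(); print(f.round(2),arm.read_wrist_torque().round(2),arm.read_opening(),arm.read_finger_force())
arm.line_to(G+[0,0,.02],velocity=.05); print(arm.read_ft_force().round(2))
arm.line_to(G+[0,0,.13],velocity=.15); print(arm.read_ft_force().round(2),arm.read_opening())
arm.line_to([TUBE[0],TUBE[1],.234+.105],velocity=.2)
print(arm.read_time(),arm.read_tool_pos().round(4))
t=snapshot("top"); s=snapshot("scene"); cv2.imwrite("pics/t2.png",t); cv2.imwrite("pics/s2.png",s)
print("tip exp",pix("top",TUBE+[0,0,.01]),pix("scene",TUBE+[0,0,.01]))
r=lambda im,x0,y0,w,h,f:cv2.convertScaleAbs(cv2.resize(im[y0:y0+h,x0:x0+w],None,fx=f,fy=f,interpolation=2),alpha=1.5)
cv2.imwrite("pics/c3.png",np.hstack([r(s,290,150,80,100,5),r(t,215,205,80,100,5)]))
E
```

```text
[0.55, 0, 0.38] [-0.79  0.8   0.61  1.75  1.04  1.49  0.89]
[0.55, -0.1, 0.38] [-0.66  0.77  0.63  1.85  1.17  1.34  0.82]
[0.55, 0.1, 0.4] [-0.89  0.81  0.56  1.6   0.96  1.67  0.98]
[ 0.21 -0.94  0.07]
[-0.24  0.26  2.05] [ 0.    0.06 -0.03] 0.20165133817607353 77.83855676651001
[-0.77 -0.03 -0.7 ]
[ 0.01  0.13 -1.25] 0.19770255418959173
32.4667 [0.5749 0.1192 0.3391]
tip exp (np.float64(261.8323889525354), np.float64(253.69336064683705)) (np.float64(328.7282098539274), np.float64(213.12104443799095))
```

View pics/c3.png

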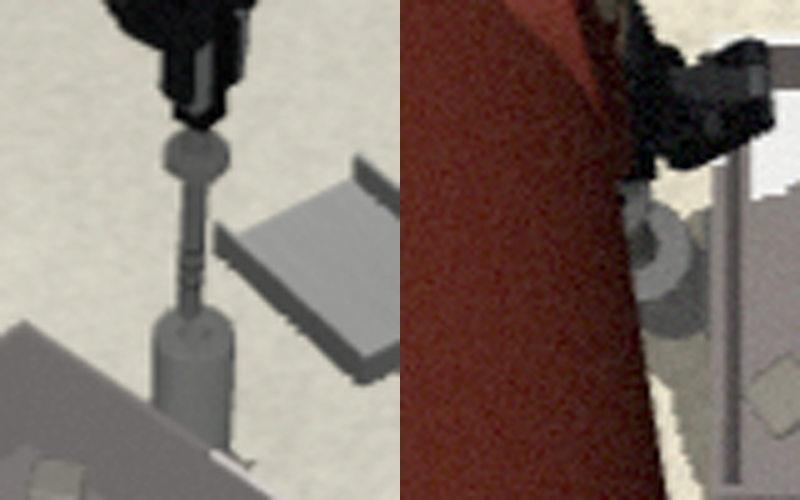

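The rod hangs over the tube, with the tip at scene (327.6,213.6) against (328.7,213.1) expected. I'll check the shank's lean numerically.

Run:
```python
from h import *
g=cv2.cvtColor(cv2.imread("pics/s2.png"),cv2.COLOR_BGR2GRAY).astype(float)
X,Y=[],[]
for v in range(188,210):
    row=g[v,315:343]; bg=np.median(row); w=np.clip((bg-row)-.25*(bg-row.min()),0,None); u=315+np.arange(28)
    k=(w>0)&(abs(u-u[w.argmax()])<5); X.append((w*k*u).sum()/(w*k).sum()); Y.append(v)
f=np.polyfit(Y,X,1)
for z in(.015,.04,.07,.10):
    u,v=pix("scene",[*TUBE[:2],.12+z]); ut,vt=pix("scene",[.5749,.1192,.12+z]); print(z,"exp u (tube)",round(u,2),"(tcp)",round(ut,2),"v",round(v,1),"meas",np.polyval(f,v).round(2))
print(np.round(X,1))
```

```text
0.015 exp u (tube) 328.78 (tcp) 328.46 v 211.5 meas 331.06
0.04 exp u (tube) 329.03 (tcp) 328.71 v 203.5 meas 330.3
0.07 exp u (tube) 329.35 (tcp) 329.01 v 193.6 meas 329.35
0.1 exp u (tube) 329.67 (tcp) 329.33 v 183.4 meas 328.37
[328.5 328.4 328.4 328.4 328.3 328.3 328.4 329.2 329.8 329.9 329.8 329.7
 328.1 336.5 338.2 327.9 327.7 340.3 327.6 327.6 327.4 327.4]
```

The shank is nearly vertical (lean under 1°) but sits about 2.2 mm to -x of the TCP. That matches the stand centre, x = 0.514, so I'll shift the TCP and insert while watching the force.

Run:
```python
from h import *
x,y=TUBE[0]+.0022,TUBE[1]+.0005
arm.line_to([x,y,.234+.10],velocity=.05); arm.pause(.3); print(arm.read_tool_pos().round(4),arm.read_ft_force().round(2))
f0=arm.read_ft_force()
for z in(.09,.08,.07,.055,.035,.015,.006,.003,.001,-.001,-.003):
    arm.line_to([x,y,.234+z],velocity=.06 if z>.01 else .02)
    f=arm.read_ft_force()-f0; p=arm.read_tool_pos(); print(z,p.round(4),f.round(1))
    if f[2]>8 or np.linalg.norm(f[:2])>25: break
print(arm.read_time())
```

```text
[0.577  0.1209 0.3341] [-0.56 -0.16 -1.16]
0.09 [0.5766 0.1211 0.3232] [ 0.5 -0.1  0.3]
0.08 [0.5766 0.1212 0.3132] [ 0.3  1.3 -1.6]
0.07 [0.5766 0.1211 0.3032] [-0.9  2.2 -1. ]
0.055 [0.5765 0.1211 0.2879] [-1.   2.9 -2.6]
0.035 [0.5764 0.1211 0.268 ] [-3.2  2.9 -2.8]
0.015 [0.5762 0.1214 0.2485] [-3.3  3.7 -1.9]
0.006 [0.5761 0.1214 0.2405] [-4.9  2.7  2.9]
0.003 [0.576  0.1215 0.2376] [-5.4  3.8  3.1]
0.001 [0.576  0.1215 0.2356] [-5.5  3.2  4. ]
-0.001 [0.576  0.1216 0.2345] [-7.6  3.3  7.7]
-0.003 [0.576  0.1215 0.2345] [-9.7  2.  17.5]
37.0917
```

Run:
```python
from h import *
arm.pause(.5); print(arm.read_tool_pos().round(4),arm.read_ft_force().round(1))
cv2.imwrite("pics/seat.png",cv2.convertScaleAbs(cv2.resize(snapshot("scene")[165:255,280:370],None,fx=6,fy=6,interpolation=2),alpha=1.6))
```

```text
[0.576  0.1216 0.2345] [-9.7  2.7 15.1]
```

View pics/seat.png

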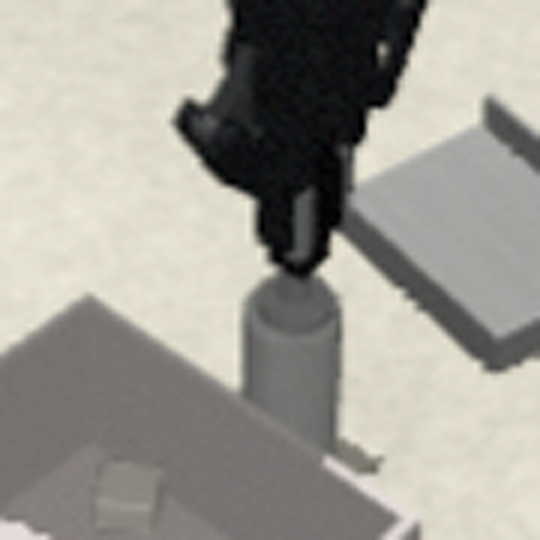

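The collar sits flush on the tube's rim, at about (292,305) in the crop. Draw it out and hold it level.

Run:
```python
from h import *
p=arm.read_tool_pos()
arm.line_to([p[0],p[1],.235],velocity=.02)
arm.line_to([p[0],p[1],.36],velocity=.08)
print(arm.read_ft_force().round(2))
arm.line_to([p[0],p[1],.42],velocity=.15)
for P in([.55,.05,.40],[.55,0,.38],[.55,-.1,.38]):
    try: arm.line_to(P,velocity=.08,ori=q(LV)); break
    except arm.MotionError as e: print(P,e)
else: arm.movep([.55,0,.38],q(LV))
arm.pause(.5)
print(arm.read_tool_pos().round(3),Ro.from_quat(arm.read_eef_rot()).as_matrix()[:,2].round(3),abs(arm.read_dq()).max(),arm.read_opening(),arm.read_finger_force(),arm.read_time())
cv2.imwrite("pics/end.png",np.hstack([snapshot("scene")[60:360,100:500],snapshot("top")[90:390,100:500]]))
```

```text
[ 0.07  0.9  -1.26]
[0.55 0.05 0.4 ] [-0. -1. -0.] 0.0021728823320210184 0.2053971120244614 78.46567511558533 42.4833
```

View pics/end.png

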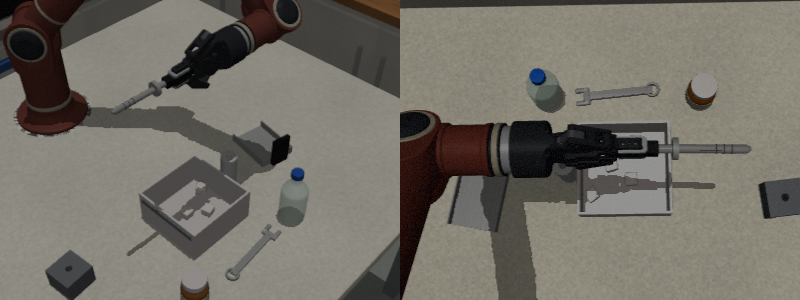

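The rod is gripped, level and clear. The tray is flat, the blocks are in the bin and the bystanders have not moved. Handing in.

```bash
python3 -c "
from station import ticket
print(ticket.finish_job())"
```

```text
the job is handed in; nothing more can be done
None
```

The job is handed in at about 42 s, with no verdict returned: by the camera and force checks, the four blocks are in the bin, the tray is flat at its start place, and the rod was seated to its collar, drawn out and is held level at about 0.40 m.

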